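# Crank the slide home and stamp the silver blank

### The job

On the jeweller's marking press, wind the little hand crank clockwise (seen from above) until the slide carrying the silver blank reaches its end stop under the punch. Only then push the red, leaning plunger head all the way down to its stop, along its own axis, keep it there for a moment, and let it spring fully back up. Do not bump the magnifier above it, leave the tools lying around where they are, and finish with the robot clear of everything.

Things in the scene. Friction and masses are not known exactly. Their poses are not given: they have to be found in the camera images.
- press: Teal marking press, fixed to the bench. Origin: centre of the underside of its base plate (190 x 380 x 12 mm, z up); its front faces its own -x. Left (+y) half: a block whose face slopes 35 deg down to the front, with the plunger. Right (-y) half: a gearbox, 62 mm square, top at z = 78 mm, with the crank. All its parts move and turn with it.
- plunger_top (a point): Centre of the flat top of the red plunger head (40 mm across, 16 mm thick; steel rod below). The plunger axis leans 35 deg from vertical towards the press's front (-x): this point's z axis points out of the head along it; press along -z. When up: x = -48, y = +100, z = 175 mm in the press frame. A fixed 38 mm sleeve is 19 mm below the head.
- plunger (a joint): How far the plunger is pushed in, m: 0 = up (sprung), 0.014 = at its hard stop. Spring force about 2.7 N at the top, 9 N at the stop; it springs back when released.
- crank_axis (a point): Point on the vertical axis of the crank, level with the top of the crank arm: x = -40, y = -100, z = 91 mm in the press frame.
- crank_knob (a point): Centre (half height) of the upright black crank knob: 18 mm diameter, 38 mm tall, spinning freely on its own vertical pin, 40 mm from the crank axis. It spans z = 93 to 131 mm above the bench; centre at 112 mm.
- crank (a joint): Crank angle, rad, growing clockwise seen from above; hard stop at 15.71 (2.5 turns from 0), where the slide is home. It starts 1.3 to 2.2 turns short of the stop. About 1.5 to 2 N at the knob turns it; it stays where it is left.
- carriage (a joint): Travel of the aluminium slide (50 x 34 x 9 mm) along the sloping face towards the press's -y, m: driven only by the crank (18 mm a turn); 0.045 = home, blank under the punch.
- blank (a point): Centre of the top of the silver disc (22 mm across) held in the slide; it moves with the slide.
- magnifier: Round lens in a white rim, 110 mm across, 10 mm thick, level, on a thin post behind its left side; fixed to the press. Origin: centre of its underside, 285 mm above the bench, 60 mm behind (press +x) the plunger top: its front edge is straight above the head and 110 mm over it, so a tool coming straight down on the head hits it.
- pliers: Loose red-handled pliers lying flat, 150 mm long along x (handles to -x), 65 mm wide, 14 mm high; origin under the joint. Bystander.
- tin: Loose shallow open steel tin 75 x 55 x 20 mm; origin at the centre of its underside. Bystander.
- charcoal: Loose black charcoal block 90 x 55 x 30 mm; origin at the centre of its underside. Bystander.
- torch: Loose upright green hand torch with black head, 56 mm diameter at the foot, 152 mm tall; origin at the centre of its underside. Bystander.

How it is judged:
On the way, in this order (a step that is already met when the one before it is completed fails the run):
1. the slide is wound home: within 1.8 mm of its end stop (value of joint carriage above 0.0432 m), for 0.2 s.
2. the plunger is pressed to its stop: in by more than 12.5 of 14 mm, with the slide home (value of joint plunger above 0.0125 m and value of joint carriage above 0.0432 m), for 0.2 s.
At the end, for the whole second after the job is handed in: Slide within 1.8 mm of its end stop, plunger sprung back to within 3 mm of the top, pliers, tin, charcoal and torch within 30 mm of where they were (value of joint carriage above 0.0432 m and value of joint plunger below 0.003 m and distance of each of pliers, tin, charcoal, torch from where it was at the start of the episode below 0.03 m); the robot touches nothing.
It fails at once if the plunger is pushed in more than 6 mm while the slide is not home (over 1.8 mm short) (value of joint plunger above 0.006 m and not (value of joint carriage above 0.0432 m)).
It fails at once if the magnifier is bumped (over 4 N) (contact force between magnifier and anything else above 4 N).
It fails at once if a bystander tool is displaced by more than 30 mm or the torch tipped over (distance of any of pliers, tin, charcoal, torch from where it was at the start of the episode above 0.03 m or angle between torch's own z axis and vertical above 0.5 rad).
It also fails if it takes over 64 s, if anything falls off the work surface, if the arm or the gripper's body presses on something with over 40 N, if the wrist force passes 120 N, or if a joint passes its speed limit or range.

### The arm

A 6-joint arm with a two-finger parallel gripper is mounted at the origin on the work surface. World frame = base frame: x ahead of the robot, y to its left, z up, the work surface at z = 0. Lengths are in m, angles in rad, forces in N, time in s.
With the tool pointing down it reaches from about 0.375 to 0.9 m from the base axis. Payload 3.1 kg.
Tool frame: the origin (TCP) lies at the very end of the fingers, on their centre line; the grasp point (between the pads) lies 19 mm behind it (ctrl.grip_point_offset is the distance from the TCP to the grasp point, in m); z points along the fingers, y is the line along which they close (so a half turn about z gives the same grasp; the last joint's range is limited). The gripper opens to 87 mm and grips with 3 to 60 N. Pads are 19 mm wide; open, the fingers measure 117 mm over their backs; the gripper's body (75 mm by 190 mm) begins 51 mm behind the grasp point.
Start: joints at [-1.387, 0.527, 1.433, -0, 1.181, -0.178], TCP at [0.221, -0.585, 0.223] pointing down, gripper open.
Joint ranges: [-3.08, 3.08], [-0.75, 2.2], [0.22, 2.44], [-1.43, 4.57], [0, 2.65], [-2.85, 2.85]. Speed limits (rad/s): [2.79, 2.79, 3.14, 3.14, 3.14, 3.14].

### API

Orientations are given as a unit quaternion [w, x, y, z].
In Python, from cell import ctrl gives the robot as it stands.
- The arm moves only by the shell command python3 -m jog 'ROWS' [FORCE]. ROWS is JSON, a list of rows, each an object with "grip": the opening, from -1 (shut) to 1 (fully open); "linear": the shift along the tool's x, y, z normalised to -1 to 1, where 1 is 30 cm, a list of three; "turn": the turn, a rotation vector about the tool's x, y, z normalised to -1 to 1, where 1 is 90 degrees, a list of three. In form: [{"grip": grip, "linear": [dx, dy, dz], "turn": [wx, wy, wz]}, ...]. A call has 1 to 10 rows; each row is the pose to reach, as a shift and turn from the pose commanded when the call began, along the tool's axes at that moment; what a row does not reach only later rows make up. A row lasts 1/8 s, in which the tool goes at most 62.5 mm and 10.7 degrees, less where a joint would pass 70% of its speed; a pose out of reach is approached as far as the arm can. A call with a number of a shift or a turn outside -1 to 1 is refused whole. A call with a gripper value outside its range is refused whole. The fingers move at their own pace and stop on an object; FORCE is the grip in N (left out, the last holds). Time passes only in rows, so rows that repeat a pose let the fingers close. It gives the time, the measured TCP pose, the force, the opening and the grip force at its end, in the units of the state.
- ctrl.get_obs(): the state, without advancing time (a new reading comes with each control period).
- ctrl.get_image(name): name is "scene" or "top"; returns a dict with "pixels" (420x560x3 uint8, red, green, blue), "depth" (420x560 float32, m along the optical axis (not along the pixel's ray), 0 where there is no reading), "fx", "fy", "cx", "cy" (pixels), "dist_coeffs" ([k1, k2, p1, p2, k3] as OpenCV has them; the pictures are not rectified), "view" (4x4, takes a point from world to camera coordinates). Camera axes: x right, y down, z forward; pixel columns grow to the right and rows downward; lengths in m; the calibration is good to about 2 mm. A picture is of the moment at which its call begins.
- ctrl.hand_in(): hands the job in; it is judged then, once.
Trained networks look in the newest picture that a camera, given by its name, has taken for a name from the list of things; names that differ only in an ending like _2 or _b are one class to them, and where a whole thing is asked for, a point or a joint stands for the part that bears it (a point fixed in the world has none). Each returns a list of dicts, best first, with "score" (0 to 1); they miss things now and then, are a little off and sometimes report something else, mostly with a low value. They report only what shows in the picture. A call takes as long as a camera call.
- ctrl.masks_of(camera, label): "mask" (420x560 bool, what is visible of it) and "box" ([centre column, centre row, width, height] in pixels, round what is visible of it).
- ctrl.spot_point(camera, label): "xy" ([column, row] in pixels: a listed point, or the origin of a listed thing).
The state is a dict: "time_s": time; "joints": joint angles; "joint_vel": joint speeds; "effort": joint torques, N m; "tool_pos": TCP position; "eef_rot": TCP orientation; "ft_force": force on the tool from outside, world axes, zero at the start; "torque": the same for the moment, N m; "finger_gap": finger opening in m; "grip_force": force on a finger pad.
Only numpy, scipy, OpenCV 4.12 (cv2) and the standard library are available. Lean on these libraries where they do the work, as an engineer would, in place of code of your own. Each camera call takes 0.05 s, during which the arm holds its last target. There are 200 camera calls.

## Working session

There is one attempt and no reset: what is moved stays moved. The work goes in short steps, Python scripts to look and compute and a shell command to move; the robot and the scene stay as the last step left them, time stands still between calls to the robot, and variables do not carry over. Pictures are saved under pics/ and viewed, at most 10 in all, crops included, and the job is handed in when it is done.

```bash
mkdir -p pics; ls
cat > h.py <<'E'
import numpy as np,cv2
from cell import ctrl
from scipy.spatial.transform import Rotation as R
def K(im): return np.array([[im['fx'],0,im['cx']],[0,im['fy'],im['cy']],[0,0,1.]])
def ray(im,xy):
    u=cv2.undistortPoints(np.array([[xy]],float),K(im),np.array(im['dist_coeffs'],float))[0,0]
    V=np.array(im['view']);Rm=V[:3,:3];o=-Rm.T@V[:3,3]
    return o,Rm.T@np.array([u[0],u[1],1.])
def at_z(im,xy,z):
    o,d=ray(im,xy);return o+d*(z-o[2])/d[2]
def at_depth(im,xy):
    o,d=ray(im,xy);c,r=np.round(xy).astype(int)
    w=im['depth'][r-1:r+2,c-1:c+2];w=w[w>0]
    return o+d*np.median(w) if w.size else None
def proj(im,P):
    V=np.array(im['view']);return cv2.projectPoints(np.atleast_2d(P).astype(float),cv2.Rodrigues(V[:3,:3])[0],V[:3,3],K(im),np.array(im['dist_coeffs'],float))[0][:,0]
def save(im,n): cv2.imwrite('pics/'+n,im['pixels'][:,:,::-1])
def pose():
    o=ctrl.get_obs();q=o['eef_rot'];return np.array(o['tool_pos']),R.from_quat([q[1],q[2],q[3],q[0]]),o
E
python3 - <<'E'
from h import *
np.set_printoptions(precision=4,suppress=True)
for c in ['scene','top']:
    im=ctrl.get_image(c);save(im,c+'0.png');V=np.array(im['view']);print(c,-V[:3,:3].T@V[:3,3])
    for l in ['press','plunger_top','crank_axis','crank_knob','blank','magnifier','pliers','tin','charcoal','torch']:
        for s in ctrl.spot_point(c,l)[:2]:
            print(l,round(s['score'],2),np.array(s['xy']),at_depth(im,s['xy']))
p,r,o=pose();print(p,r.as_matrix(),o['time_s'])
E
```

```text
pics
scene [0.899  0.504  0.9835]
press 0.66 [258.4 234.8] [ 0.6064 -0.0445  0.0128]
plunger_top 0.45 [296.1 209.9] [0.5894 0.1087 0.2904]
crank_axis 0.79 [244.5 187.6] [ 0.5732 -0.1548  0.0961]
crank_knob 0.41 [244.9 171.7] [ 0.5502 -0.1832  0.1237]
blank 0.69 [287.6 249.4] [0.5937 0.081  0.0884]
magnifier 0.79 [279.8 199. ] [0.6009 0.0648 0.2923]
pliers 0.72 [206.6 175.3] [ 0.6126 -0.3351  0.0117]
pliers 0.66 [280.5 197.7] [0.598  0.0635 0.2933]
tin 0.6 [332.6 216. ] [0.3857 0.0278 0.0006]
tin 0.28 [279.1 196.8] [0.599  0.0596 0.2934]
charcoal 0.65 [284.6 177.5] [0.5564 0.0223 0.2937]
top [0.4888 0.0438 1.2713]
press 0.95 [306.1 188.5] [ 0.5943 -0.0471  0.0131]
plunger_top 0.54 [270.1 205.2] [0.5386 0.0498 0.178 ]
crank_axis 0.86 [352.1 198.8] [ 0.5639 -0.1604  0.094 ]
crank_knob 0.47 [362.4 206.6] [ 0.5482 -0.2031  0.0142]
blank 0.71 [416.3 181.3] [ 0.6221 -0.3532  0.0125]
blank 0.5 [310.  187.3] [ 0.5982 -0.058   0.0101]
magnifier 0.94 [267.8 178.1] [0.5912 0.0554 0.2925]
pliers 0.66 [412.5 181.3] [ 0.6218 -0.3425  0.0125]
tin 0.78 [274.8 267.8] [ 0.3745  0.0337 -0.    ]
charcoal 0.93 [347.9 255. ] [ 0.4156 -0.1627  0.0299]
torch 0.87 [202.9 200.9] [0.5475 0.2169 0.1309]
[ 0.2212 -0.5845  0.2225] [[ 0.9353  0.3539  0.    ]
 [ 0.3539 -0.9353  0.0001]
 [ 0.     -0.0001 -1.    ]] 1.1
```

View pics/top0.png

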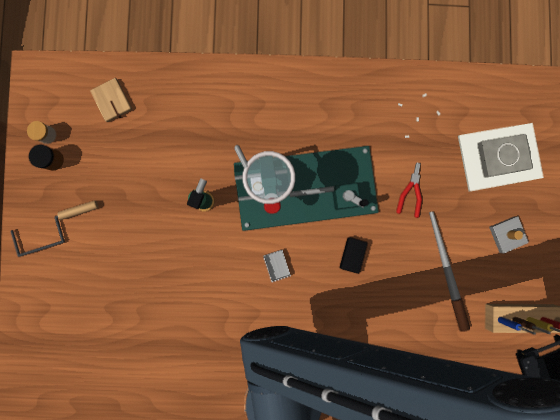

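View pics/scene0.png

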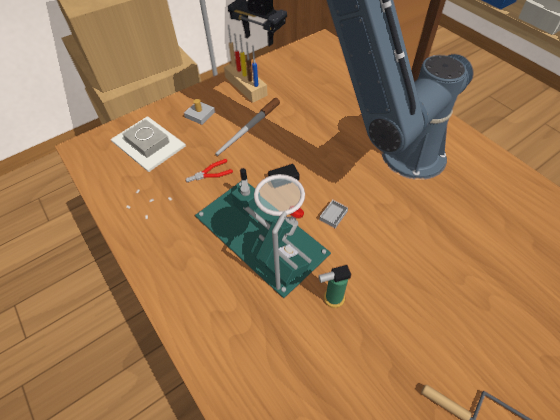

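The top view shows the press at about columns 235–380 and rows 147–230. The red head is near (272,207), the crank hub near (350,197) and the black knob near (363,202). The scene view shows the knob at (243,175) and the torch at (338,285). Next I'll fit the press pose and knob position.

Run:
```python
from h import *
np.set_printoptions(precision=4,suppress=True)
from scipy.optimize import least_squares
ims={c:ctrl.get_image(c) for c in ['scene','top']}
im=ims['top']
m=[x for x in ctrl.masks_of('top','press')][0]['mask']
hsv=cv2.cvtColor(im['pixels'],cv2.COLOR_RGB2HSV)
t=(hsv[...,0]>75)&(hsv[...,0]<100)&(hsv[...,1]>90)
ys,xs=np.nonzero(t);k=(xs>225)&(xs<390)&(ys>135)&(ys<240);xs,ys=xs[k],ys[k]
P=[]
for x,y in zip(xs,ys):
    d=at_depth(im,(x,y))
    if d is not None and .004<d[2]<.022:P.append(at_z(im,(x,y),.012)[:2])
P=np.array(P,np.float32);r=cv2.minAreaRect(P);print(len(P),'rect',r,'npress mask',m.sum())
# point fits
obs=[('top','plunger_top',[-.048,.1,.175]),('top','crank_axis',[-.04,-.1,.091]),('scene','crank_axis',[-.04,-.1,.091]),('top','magnifier',[.012,.1,.285]),('scene','magnifier',[.012,.1,.285]),('top','press',[0,0,0])]
L=[(c,np.array(s[0]['xy']),np.array(p)) for c,l,p in obs if (s:=ctrl.spot_point(c,l))]
def f(q):
    Rz=R.from_euler('z',q[2]).as_matrix()
    return np.concatenate([proj(ims[c],Rz@p+[q[0],q[1],0])[0]-xy for c,xy,p in L])
s=least_squares(f,[.6,-.05,.1],loss='soft_l1');print('fit',s.x,s.fun.reshape(-1,2))
for c in ims:
    for s in ctrl.masks_of(c,'crank_knob')[:2]: print(c,s['score'],s['box'],at_z(ims[c],s['box'][:2],.112))
    for s in ctrl.spot_point(c,'crank_knob')[:2]: print(c,s['score'],s['xy'],at_z(ims[c],s['xy'],.112))
a=cv2.resize(im['pixels'][140:240,225:395],None,fx=4.5,fy=4.5,interpolation=cv2.INTER_CUBIC);cv2.imwrite('pics/crop1.png',a[:,:,::-1])
a=cv2.resize(ims['scene']['pixels'][150:300,190:370],None,fx=4,fy=4,interpolation=cv2.INTER_CUBIC);cv2.imwrite('pics/crop2.png',a[:,:,::-1])
```

```text
5560 rect ((0.5970583558082581, -0.045957520604133606), (0.18548859655857086, 0.37570005655288696), 8.873223304748535) npress mask 9765
fit [ 0.5953 -0.0497  0.1143] [[ 0.6997 -0.5916]
 [ 0.3758 -0.7942]
 [ 3.6931  1.1673]
 [-0.4985  0.3618]
 [-2.0148 -2.886 ]
 [-2.1196  1.0558]]
scene 0.41 [247.0, 172.5] [ 0.5423 -0.1862  0.112 ]
top 0.57 [366.0, 202.8, 9.0, 7.4] [ 0.5534 -0.1929  0.112 ]
top 0.38 [408.9, 190.0, 26.1, 54.8] [ 0.5888 -0.3029  0.112 ]
top 0.61 [413.6, 183.2] [ 0.6065 -0.3149  0.112 ]
```

View pics/crop1.png

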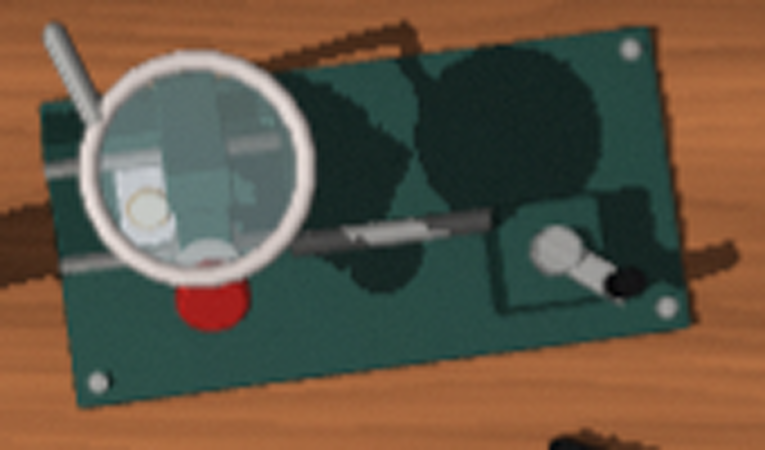

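View pics/crop2.png

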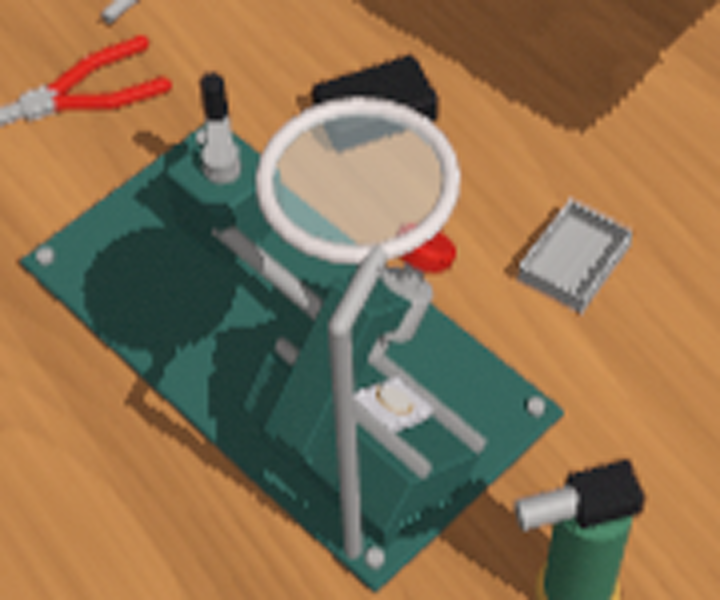

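Crops: the hub is at about (348.8,195.3) in the top view, the knob at (364.3,202.7), and the red head at (272.3,206). The four plate corners are clear. I'll refine the press fit from these points.

Run:
```python
from h import *
np.set_printoptions(precision=4,suppress=True)
from scipy.optimize import least_squares
im=ctrl.get_image('top');sc=ctrl.get_image('scene')
c=lambda x,y:np.array([225+x/4.5-.4,140+y/4.5-.4]); s=lambda x,y:np.array([190+x/4-.4,150+y/4-.4])
L=[(im,c(42,103),[.095,.19,.012]),(im,c(655,28),[.095,-.19,.012]),(im,c(692,323),[-.095,-.19,.012]),(im,c(80,408),[-.095,.19,.012]),(im,c(557,249),[-.04,-.1,.091]),(im,c(197,168),[.012,.1,.29]),
(sc,s(20,262),[.095,-.19,.012]),(sc,s(563,412),[-.095,.19,.012]),(sc,s(375,591),[.095,.19,.012]),(sc,s(359,180),[.012,.1,.29])]
def f(q):
    Rz=R.from_euler('z',q[2]).as_matrix()
    return np.concatenate([proj(I,Rz@np.array(p)+[q[0],q[1],0])[0]-xy for I,xy,p in L])
r=least_squares(f,[.6,-.05,.1],loss='soft_l1');q=r.x;print('fit',q,r.fun.reshape(-1,2))
np.save('press.npy',q);W=lambda p:R.from_euler('z',q[2]).apply(p)+[q[0],q[1],0]
ax=W([-.04,-.1,.091]);print('axis',ax,'plunger',W([-.048,.1,.175]))
print('head view',at_z(im,c(213,293),.17), at_z(sc,s(430,250),.17))
for I,xy,z in[(im,c(627,282),.131),(sc,s(212,82),.128),(sc,s(214,97),.112)]:
    k=at_z(I,xy,z);d=k-ax;print('knob',k,np.hypot(*d[:2]),np.degrees(np.arctan2(d[1],d[0])))
p,_,_=pose();print(p)
```

```text
fit [ 0.5978 -0.0475  0.1525] [[-0.6645 -0.5375]
 [-0.6863 -1.0819]
 [ 0.5647  1.2447]
 [-0.4031  0.2921]
 [ 0.5033  0.1713]
 [ 0.5255 -0.2043]
 [-0.3004 -0.543 ]
 [ 0.9874 -0.3605]
 [ 0.0953  0.1965]
 [-0.273   0.3226]]
axis [ 0.5734 -0.1524  0.091 ] plunger [0.5351 0.044  0.175 ]
head view [0.5402 0.0454 0.17  ] [0.5377 0.047  0.17  ]
knob [ 0.5536 -0.1838  0.131 ] 0.037163402247575826 -122.29459780896295
knob [ 0.5539 -0.1889  0.128 ] 0.04138801607842833 -118.15263918308627
knob [ 0.5542 -0.1887  0.112 ] 0.04110312018868965 -117.92081643813017
[ 0.2212 -0.5845  0.2226]
```

```bash
cat > st.py <<'E'
from h import *
np.set_printoptions(precision=4,suppress=True)
p,r,o=pose();print(o['time_s'],'p',p,'F',np.array(o['ft_force']),'gap',o['finger_gap'],o['grip_force'],'\n',r.as_matrix())
E
python3 -m jog '[{"grip":0.2,"linear":[0.25,-0.14,0],"turn":[0,0,-0.1]},{"grip":0.2,"linear":[0.5,-0.28,0],"turn":[0,0,-0.2]},{"grip":0.2,"linear":[0.75,-0.42,0],"turn":[0,0,-0.3]},{"grip":0.2,"linear":[0.75,-0.42,0],"turn":[0,0,-0.4]},{"grip":0.2,"linear":[0.75,-0.42,0],"turn":[0,0,-0.5]},{"grip":0.2,"linear":[0.75,-0.42,0],"turn":[0,0,-0.6]},{"grip":0.2,"linear":[0.75,-0.42,0],"turn":[0,0,-0.7]},{"grip":0.2,"linear":[0.75,-0.42,0],"turn":[0,0,-0.77]},{"grip":0.2,"linear":[0.75,-0.42,0],"turn":[0,0,-0.77]}]'
python3 st.py
```

```text
time_s: 2.98
tool_pos: [0.3871, -0.387, 0.2226]
eef_rot: [0.0, 0.707, 0.707, 0.0]
ft_force: [0.3, 0.2, -0.8]
finger_gap: 0.0521
grip_force: 0.0
2.975 p [ 0.3871 -0.387   0.2226] F [ 0.3391  0.1928 -0.7916] gap 0.052113901521779575 0.0 
 [[ 0.0008  1.      0.0001]
 [ 1.     -0.0008 -0.0001]
 [-0.0001  0.0001 -1.    ]]
```

```bash
python3 -m jog '[{"grip":0.2,"linear":[0.22,0.19,0],"turn":[0,0,0]},{"grip":0.2,"linear":[0.44,0.37,0],"turn":[0,0,0]},{"grip":0.2,"linear":[0.6,0.5,0],"turn":[0,0,0]},{"grip":0.2,"linear":[0.665,0.557,0],"turn":[0,0,0]},{"grip":0.2,"linear":[0.665,0.557,0],"turn":[0,0,0]},{"grip":0.2,"linear":[0.665,0.557,0.1],"turn":[0,0,0]},{"grip":0.2,"linear":[0.665,0.557,0.2],"turn":[0,0,0]}]'
python3 - <<'E'
from h import *
for c in['top','scene']:
    im=ctrl.get_image(c);a=im['pixels'][130:250,280:440] if c=='top' else im['pixels'][110:230,170:330]
    cv2.imwrite(f'pics/a_{c}.png',cv2.resize(a,None,fx=4,fy=4,interpolation=cv2.INTER_CUBIC)[:,:,::-1])
a=np.hstack([cv2.imread('pics/a_top.png'),cv2.imread('pics/a_scene.png')]);cv2.imwrite('pics/a.png',cv2.resize(a,(800,300)))
E
```

```text
time_s: 3.85
tool_pos: [0.5541, -0.1882, 0.1623]
eef_rot: [0.001, 0.707, 0.707, -0.0]
ft_force: [0.1, 0.2, -1.6]
finger_gap: 0.0522
grip_force: 0.0
```

View pics/a.png

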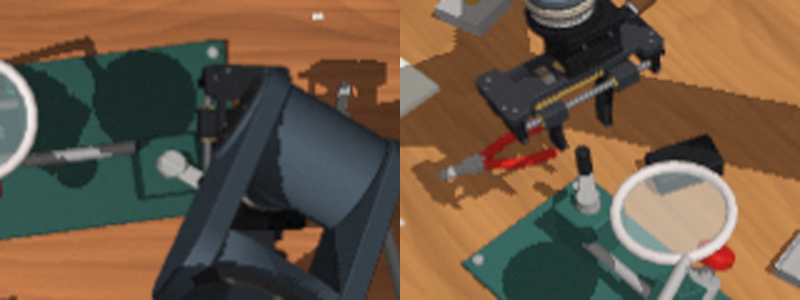

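The scene crop shows the open fingers straddling the knob, whose top is near (583,150). I'll descend and close lightly.

```bash
python3 -m jog '[{"grip":0.2,"linear":[0,0,0.1],"turn":[0,0,0]},{"grip":0.2,"linear":[0,0,0.208],"turn":[0,0,0]},{"grip":0.2,"linear":[0,0,0.208],"turn":[0,0,0]},{"grip":-1,"linear":[0,0,0.208],"turn":[0,0,0]},{"grip":-1,"linear":[0,0,0.208],"turn":[0,0,0]},{"grip":-1,"linear":[0,0,0.208],"turn":[0,0,0]},{"grip":-1,"linear":[0,0,0.208],"turn":[0,0,0]}]' 10
python3 st.py
```

```text
time_s: 4.82
tool_pos: [0.5544, -0.1876, 0.1008]
eef_rot: [0.001, 0.707, 0.707, 0.0]
ft_force: [0.2, 0.1, -0.4]
finger_gap: 0.0201
grip_force: 0.0
4.825 p [ 0.5544 -0.1876  0.1008] F [ 0.2128  0.1018 -0.4066] gap 0.02006428832446115 0.0 
 [[-0.0006  1.      0.0009]
 [ 1.      0.0006 -0.0005]
 [-0.0005  0.0009 -1.    ]]
```

```bash
cat > arc.py <<'E'
import numpy as np,sys
a0,step,n=map(float,sys.argv[1:4]);r=.04
for i in range(1,int(n)+1):
    a=np.radians(a0-step*i);b=np.radians(a0);print('[%.4f,%.4f,0]'%(r*(np.sin(a)-np.sin(b))/.3,r*(np.cos(a)-np.cos(b))/.3),round(a0-step*i,1))
E
python3 -m jog '[{"grip":-1,"linear":[0,0,0],"turn":[0,0,0]},{"grip":-1,"linear":[0,0,0],"turn":[0,0,0]}]' 10; python3 arc.py -119 16 10
```

```text
time_s: 5.08
tool_pos: [0.5542, -0.1875, 0.1006]
eef_rot: [0.0, 0.707, 0.707, -0.0]
ft_force: [-2.1, -0.3, 4.6]
finger_gap: 0.0174
grip_force: 10.0
[0.0223,-0.0296,0] -135.0
[0.0520,-0.0520,0] -151.0
[0.0866,-0.0653,0] -167.0
[0.1236,-0.0685,0] -183.0
[0.1600,-0.0614,0] -199.0
[0.1931,-0.0446,0] -215.0
[0.2202,-0.0193,0] -231.0
[0.2393,0.0125,0] -247.0
[0.2490,0.0484,0] -263.0
[0.2483,0.0855,0] -279.0
```

```bash
python3 -m jog '[{"grip":-1,"linear":[0.0223,-0.0296,0],"turn":[0,0,0]},{"grip":-1,"linear":[0.052,-0.052,0],"turn":[0,0,0]},{"grip":-1,"linear":[0.0866,-0.0653,0],"turn":[0,0,0]},{"grip":-1,"linear":[0.1236,-0.0685,0],"turn":[0,0,0]},{"grip":-1,"linear":[0.1236,-0.0685,0],"turn":[0,0,0]}]'; python3 arc.py -183 18 10
```

```text
time_s: 5.7
tool_pos: [0.5332, -0.1484, 0.1005]
eef_rot: [-0.001, 0.707, 0.707, 0.001]
ft_force: [0.8, 0.5, 5.7]
finger_gap: 0.0175
grip_force: 10.0
[0.0408,0.0087,0] -201.0
[0.0769,0.0295,0] -219.0
[0.1048,0.0605,0] -237.0
[0.1218,0.0986,0] -255.0
[0.1262,0.1401,0] -273.0
[0.1175,0.1809,0] -291.0
[0.0966,0.2171,0] -309.0
[0.0656,0.2450,0] -327.0
[0.0275,0.2619,0] -345.0
[-0.0140,0.2663,0] -363.0
```

```bash
python3 -m jog '[{"grip":-1,"linear":[0.0408,0.0087,0],"turn":[0,0,0]},{"grip":-1,"linear":[0.0769,0.0295,0],"turn":[0,0,0]},{"grip":-1,"linear":[0.1048,0.0605,0],"turn":[0,0,0]},{"grip":-1,"linear":[0.1218,0.0986,0],"turn":[0,0,0]},{"grip":-1,"linear":[0.1262,0.1401,0],"turn":[0,0,0]},{"grip":-1,"linear":[0.1175,0.1809,0],"turn":[0,0,0]},{"grip":-1,"linear":[0.0966,0.2171,0],"turn":[0,0,0]},{"grip":-1,"linear":[0.0656,0.245,0],"turn":[0,0,0]},{"grip":-1,"linear":[0.0275,0.2619,0],"turn":[0,0,0]},{"grip":-1,"linear":[-0.014,0.2663,0],"turn":[0,0,0]}]'; python3 arc.py -3 18 10;python3 - <<'E'
from h import *
for c in['scene','top']:
    im=ctrl.get_image(c)
    for l in['crank_knob','blank']:
        for s in ctrl.spot_point(c,l)[:1]: print(c,l,s['score'],s['xy'],at_z(im,s['xy'],.112 if l!='blank' else .1))
E
```

```text
time_s: 6.95
tool_pos: [0.6132, -0.1529, 0.1005]
eef_rot: [-0.001, 0.707, 0.707, 0.001]
ft_force: [-1.3, 2.2, 7.1]
finger_gap: 0.0175
grip_force: 10.0
[-0.0408,-0.0087,0] -21.0
[-0.0769,-0.0295,0] -39.0
[-0.1048,-0.0605,0] -57.0
[-0.1218,-0.0986,0] -75.0
[-0.1262,-0.1401,0] -93.0
[-0.1175,-0.1809,0] -111.0
[-0.0966,-0.2171,0] -129.0
[-0.0656,-0.2450,0] -147.0
[-0.0275,-0.2619,0] -165.0
[0.0140,-0.2663,0] -183.0
scene crank_knob 0.66 [282.8, 176.8] [ 0.46872292 -0.10990124  0.112     ]
scene blank 0.46 [284.5, 247.2] [0.60011389 0.07642397 0.1       ]
```

```bash
python3 -m jog '[{"grip":-1,"linear":[-0.0408,-0.0087,0],"turn":[0,0,0]},{"grip":-1,"linear":[-0.0769,-0.0295,0],"turn":[0,0,0]},{"grip":-1,"linear":[-0.1048,-0.0605,0],"turn":[0,0,0]},{"grip":-1,"linear":[-0.1218,-0.0986,0],"turn":[0,0,0]},{"grip":-1,"linear":[-0.1262,-0.1401,0],"turn":[0,0,0]},{"grip":-1,"linear":[-0.1175,-0.1809,0],"turn":[0,0,0]},{"grip":-1,"linear":[-0.0966,-0.2171,0],"turn":[0,0,0]},{"grip":-1,"linear":[-0.0656,-0.245,0],"turn":[0,0,0]},{"grip":-1,"linear":[-0.0275,-0.2619,0],"turn":[0,0,0]},{"grip":-1,"linear":[0.014,-0.2663,0],"turn":[0,0,0]}]'
python3 - <<'E'
from h import *
ims={c:ctrl.get_image(c) for c in['scene','top']}
a=cv2.resize(ims['scene']['pixels'][140:300,200:360],(640,640))[:600]
cv2.imwrite('pics/b.png',a[:,:,::-1])
E
```

```text
time_s: 8.5
tool_pos: [0.533, -0.1504, 0.1006]
eef_rot: [0.0, 0.707, 0.707, -0.0]
ft_force: [2.0, -3.0, 4.5]
finger_gap: 0.0175
grip_force: 10.0
```

View pics/b.png

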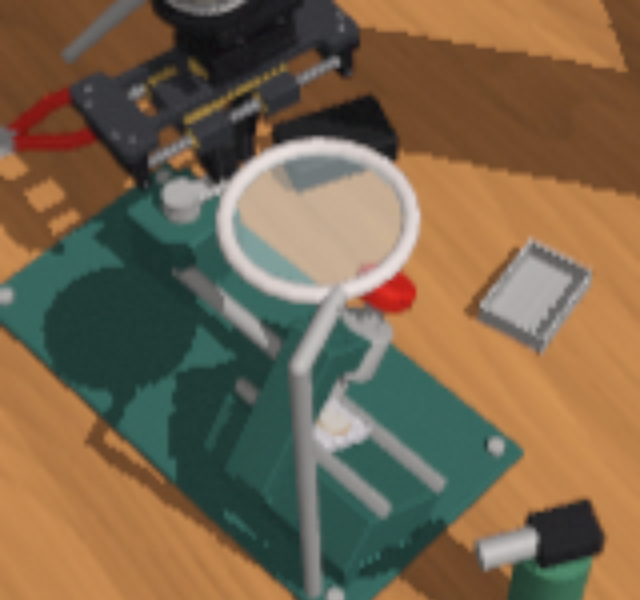

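```bash
python3 - <<'E'
from h import *
np.set_printoptions(precision=4,suppress=True)
q=np.load('press.npy');Rz=R.from_euler('z',q[2])
im=ctrl.get_image('scene')
n=Rz.apply([-np.sin(.6109),0,np.cos(.6109)])
for P0 in [.0884]:
    P0=np.array([.5937,.081,.0884])
    for xy in [(289-.4,250.5-.4),(283.75-.4,246.2-.4),(287.6,249.4)]:
        o,d=ray(im,xy);P=o+d*(n@(P0-o))/(n@d);print(Rz.inv().apply(P-[q[0],q[1],0]))
for s in ctrl.spot_point('scene','blank'):print(s)
E
python3 arc.py -183 15 6
```

```text
[0.015  0.1308 0.088 ]
[0.0155 0.1121 0.0884]
[0.0154 0.1276 0.0884]
{'xy': [282.9, 244.6], 'score': 0.49}
[0.0342,0.0063,0] -198.0
[0.0656,0.0213,0] -213.0
[0.0921,0.0439,0] -228.0
[0.1118,0.0726,0] -243.0
[0.1234,0.1054,0] -258.0
[0.1262,0.1401,0] -273.0
```

```bash
python3 -m jog '[{"grip":-1,"linear":[0.0342,0.0063,0],"turn":[0,0,0]},{"grip":-1,"linear":[0.0656,0.0213,0],"turn":[0,0,0]},{"grip":-1,"linear":[0.0921,0.0439,0],"turn":[0,0,0]},{"grip":-1,"linear":[0.1118,0.0726,0],"turn":[0,0,0]},{"grip":-1,"linear":[0.1234,0.1054,0],"turn":[0,0,0]},{"grip":-1,"linear":[0.1262,0.1401,0],"turn":[0,0,0]}]';python3 arc.py -273 15 3; python3 arc.py -318 15 3
```

```text
time_s: 9.45
tool_pos: [0.5741, -0.1121, 0.1005]
eef_rot: [-0.001, 0.707, 0.708, -0.001]
ft_force: [-1.3, -2.8, 8.0]
finger_gap: 0.0177
grip_force: 10.0
[-0.0063,0.0342,0] -288.0
[-0.0213,0.0656,0] -303.0
[-0.0439,0.0921,0] -318.0
[-0.0287,0.0197,0] -333.0
[-0.0615,0.0313,0] -348.0
[-0.0962,0.0341,0] -363.0
```

```bash
python3 -m jog '[{"grip":-1,"linear":[-0.0063,0.0342,0],"turn":[0,0,0]},{"grip":-1,"linear":[-0.0213,0.0656,0],"turn":[0,0,0]},{"grip":-1,"linear":[-0.0439,0.0921,0],"turn":[0,0,0]}]'
```

```text
time_s: 9.82
tool_pos: [0.6018, -0.1243, 0.1005]
eef_rot: [-0.002, 0.707, 0.707, -0.0]
ft_force: [-1.8, 1.0, 8.0]
finger_gap: 0.0178
grip_force: 10.0
```

```bash
python3 -m jog '[{"grip":-1,"linear":[-0.0287,0.0197,0],"turn":[0,0,0]},{"grip":-1,"linear":[-0.0615,0.0313,0],"turn":[0,0,0]},{"grip":-1,"linear":[-0.0962,0.0341,0],"turn":[0,0,0]}]'; python3 arc.py -3 15 3;python3 arc.py -48 15 3;python3 arc.py -93 15 3;python3 arc.py -138 15 3
```

```text
time_s: 10.2
tool_pos: [0.6126, -0.1503, 0.1]
eef_rot: [-0.003, 0.708, 0.706, 0.002]
ft_force: [3.0, 13.4, 4.4]
finger_gap: 0.0174
grip_force: 10.0
[-0.0342,-0.0063,0] -18.0
[-0.0656,-0.0213,0] -33.0
[-0.0921,-0.0439,0] -48.0
[-0.0197,-0.0287,0] -63.0
[-0.0313,-0.0615,0] -78.0
[-0.0341,-0.0962,0] -93.0
[0.0063,-0.0342,0] -108.0
[0.0213,-0.0656,0] -123.0
[0.0439,-0.0921,0] -138.0
[0.0287,-0.0197,0] -153.0
[0.0615,-0.0313,0] -168.0
[0.0962,-0.0341,0] -183.0
```

```bash
python3 -m jog '[{"grip":-1,"linear":[-0.01,-0.001,0],"turn":[0,0,0]},{"grip":-1,"linear":[-0.02,-0.002,0],"turn":[0,0,0]},{"grip":-1,"linear":[-0.02,-0.002,0],"turn":[0,0,0]}]'
python3 - <<'E'
from h import *
np.set_printoptions(precision=4,suppress=True)
im=ctrl.get_image('scene')
for s in ctrl.spot_point('scene','blank'):print(s)
cv2.imwrite('pics/c.png',cv2.resize(im['pixels'][150:290,210:350],(600,600),interpolation=cv2.INTER_CUBIC)[:,:,::-1])
E
```

```text
time_s: 10.58
tool_pos: [0.6126, -0.1556, 0.0998]
eef_rot: [-0.003, 0.708, 0.707, 0.003]
ft_force: [4.3, 9.9, 4.3]
finger_gap: 0.0178
grip_force: 10.0
{'xy': [281.7, 243.5], 'score': 0.63}
```

View pics/c.png

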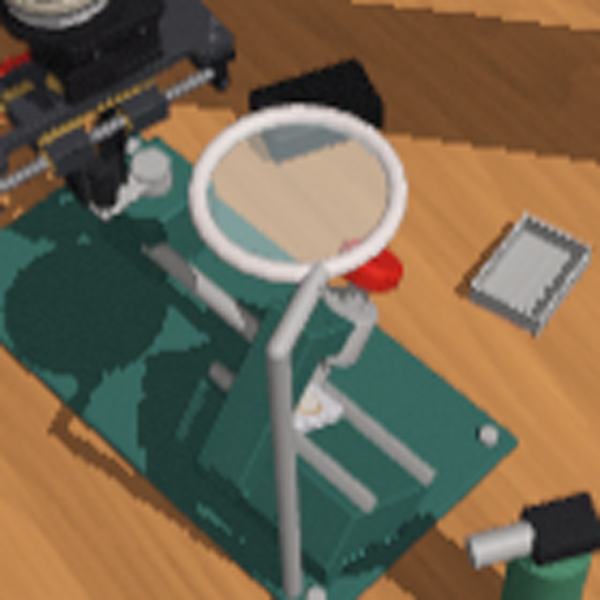

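Slide's right-hand corner is now at about (290.5,246.1), against (298.75,252) at the start. That is about 30 mm of travel, and the force rose to over 10 N, so the slide is home. Next: release and lift.

```bash
python3 -m jog '[{"grip":-0.3,"linear":[0.012,0,0],"turn":[0,0,0]},{"grip":0,"linear":[0.012,0,0],"turn":[0,0,0]},{"grip":0,"linear":[0.012,0,0],"turn":[0,0,0]},{"grip":0,"linear":[0.012,0,-0.15],"turn":[0,0,0]},{"grip":0,"linear":[0.012,0,-0.3],"turn":[0,0,0]},{"grip":0,"linear":[0.012,-0.2,-0.5],"turn":[0,0,0]},{"grip":-1,"linear":[0.012,-0.4,-0.7],"turn":[0,0,0]},{"grip":-1,"linear":[0.1,-0.6,-0.8],"turn":[0,0,0]},{"grip":-1,"linear":[0.1,-0.6,-0.8],"turn":[0,0,0]}]'
cat > rel.py <<'E'
from h import *
np.set_printoptions(precision=4,suppress=True)
def target(out,top=(.537,.045,.175)):
    q=np.load('press.npy');Rz=R.from_euler('z',q[2]);s,c=np.sin(np.radians(35)),np.cos(np.radians(35))
    M=Rz.as_matrix()@np.array([[c,0,s],[0,-1,0],[s,0,-c]])
    return np.array(top)-M[:,2]*out,R.from_matrix(M)
def rel(out):
    p,r,o=pose();P,T=target(out)
    print(o['time_s'],p,'->',P,'lin',r.inv().apply(P-p)/.3,'turn',(r.inv()*T).as_rotvec()/(np.pi/2))
E
python3 -c "
from rel import *
rel(.1)
ctrl.get_image('top')
im=ctrl.get_image('scene')
for s in ctrl.spot_point('scene','crank_knob')[:2]:print(s,at_z(im,s['xy'],.112))
im=ctrl.get_image('top')
for s in ctrl.spot_point('top','crank_knob')[:2]:print(s,at_z(im,s['xy'],.112))
"
```

```text
time_s: 11.8
tool_pos: [0.4306, -0.1304, 0.3413]
eef_rot: [0.0, 0.707, 0.707, -0.0]
ft_force: [-0.4, -0.2, 0.5]
finger_gap: 0.0214
grip_force: 0.0
11.8 [ 0.4306 -0.1304  0.3413] -> [0.4803 0.0363 0.2569] lin [0.5559 0.1653 0.281 ] turn [-0.2749  0.321   0.8724]
{'xy': [234.6, 192.6], 'score': 0.58} [ 0.6111 -0.1446  0.112 ]
{'xy': [348.3, 180.1], 'score': 0.43} [ 0.6101 -0.1468  0.112 ]
```

```bash
python3 -m jog '[{"grip":-1,"linear":[0,0,0],"turn":[-0.03,0.035,0.097]},{"grip":-1,"linear":[0,0,0],"turn":[-0.06,0.07,0.194]},{"grip":-1,"linear":[0,0,0],"turn":[-0.09,0.105,0.29]},{"grip":-1,"linear":[0,0,0],"turn":[-0.12,0.14,0.388]},{"grip":-1,"linear":[0,0,0],"turn":[-0.15,0.178,0.485]},{"grip":-1,"linear":[0,0,0],"turn":[-0.18,0.214,0.58]},{"grip":-1,"linear":[0,0,0],"turn":[-0.21,0.25,0.68]},{"grip":-1,"linear":[0,0,0],"turn":[-0.245,0.285,0.775]},{"grip":-1,"linear":[0,0,0],"turn":[-0.275,0.321,0.872]},{"grip":-1,"linear":[0,0,0],"turn":[-0.275,0.321,0.872]}]'
python3 -c "
from rel import *
rel(.1)"
```

```text
time_s: 13.3
tool_pos: [0.4321, -0.1303, 0.3386]
eef_rot: [-0.025, 0.951, 0.073, 0.299]
ft_force: [0.2, -0.3, -0.0]
finger_gap: 0.0004
grip_force: 0.0
13.3 [ 0.4321 -0.1303  0.3386] -> [0.4803 0.0363 0.2569] lin [ 0.0439 -0.5231  0.3642] turn [-0.0024  0.0015  0.0001]
```

```bash
python3 -m jog '[{"grip":-1,"linear":[0.02,-0.18,0],"turn":[0,0,0]},{"grip":-1,"linear":[0.044,-0.36,0],"turn":[0,0,0]},{"grip":-1,"linear":[0.044,-0.523,0],"turn":[0,0,0]},{"grip":-1,"linear":[0.044,-0.523,0.15],"turn":[0,0,0]},{"grip":-1,"linear":[0.044,-0.523,0.3],"turn":[0,0,0]},{"grip":-1,"linear":[0.044,-0.523,0.364],"turn":[0,0,0]},{"grip":-1,"linear":[0.044,-0.523,0.364],"turn":[0,0,0]},{"grip":-1,"linear":[0.044,-0.523,0.364],"turn":[0,0,0]}]'
python3 - <<'E'
from rel import *
rel(.02)
ims=[ctrl.get_image(c)for c in('scene','top')]
a=cv2.resize(ims[0]['pixels'][120:270,200:350],(400,400));b=cv2.resize(ims[1]['pixels'][130:280,200:350],(400,400))
cv2.imwrite('pics/d.png',np.hstack([a,b])[:,:,::-1])
E
```

```text
time_s: 14.3
tool_pos: [0.4819, 0.0357, 0.2585]
eef_rot: [-0.023, 0.951, 0.074, 0.3]
ft_force: [-0.8, 0.1, 0.2]
finger_gap: 0.0005
grip_force: 0.0
14.3 [0.4819 0.0357 0.2585] -> [0.5257 0.0433 0.1914] lin [-0.0072 -0.0025  0.2683] turn [-0.0009 -0.0002  0.0017]
```

View pics/d.png

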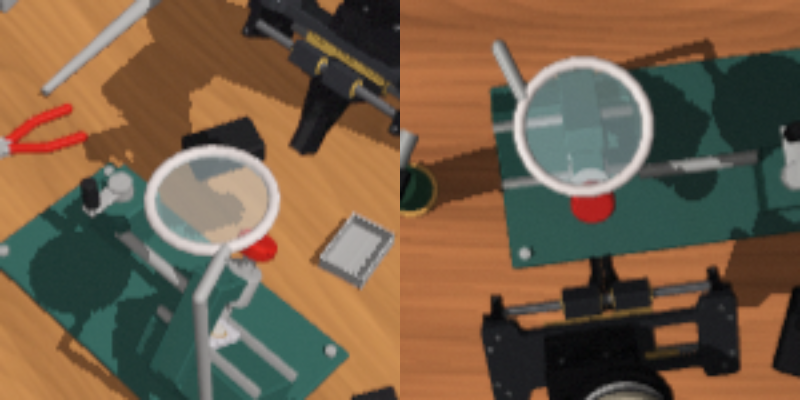

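The top half shows the fingertips at about (600,270) in front of the red head at (592,205), clear of the lens. I'll approach along the axis.

```bash
python3 -m jog '[{"grip":-1,"linear":[-0.007,-0.002,0.13],"turn":[0,0,0]},{"grip":-1,"linear":[-0.007,-0.002,0.27],"turn":[0,0,0]},{"grip":-1,"linear":[-0.007,-0.002,0.31],"turn":[0,0,0]},{"grip":-1,"linear":[-0.007,-0.002,0.34],"turn":[0,0,0]},{"grip":-1,"linear":[-0.007,-0.002,0.34],"turn":[0,0,0]}]'
python3 -c "
from rel import *
rel(0)"
```

```text
time_s: 15.02
tool_pos: [0.5377, 0.0445, 0.1741]
eef_rot: [-0.023, 0.951, 0.073, 0.3]
ft_force: [-2.1, -1.6, 3.5]
finger_gap: 0.0002
grip_force: 1.8
15.025 [0.5377 0.0445 0.1741] -> [0.537 0.045 0.175] lin [-0.     -0.0021 -0.0035] turn [ 0.0001 -0.0008  0.0007]
```

```bash
python3 -m jog '[{"grip":-1,"linear":[0,0,0.015],"turn":[0,0,0]},{"grip":-1,"linear":[0,0,0.03],"turn":[0,0,0]},{"grip":-1,"linear":[0,0,0.042],"turn":[0,0,0]},{"grip":-1,"linear":[0,0,0.05],"turn":[0,0,0]},{"grip":-1,"linear":[0,0,0.05],"turn":[0,0,0]},{"grip":-1,"linear":[0,0,0.05],"turn":[0,0,0]}]'
python3 -c "
from rel import *
rel(0)"
```

```text
time_s: 15.78
tool_pos: [0.5438, 0.0455, 0.1652]
eef_rot: [-0.021, 0.95, 0.073, 0.302]
ft_force: [-22.4, -4.6, 33.0]
finger_gap: 0.0006
grip_force: 19.7
15.775 [0.5438 0.0455 0.1652] -> [0.537 0.045 0.175] lin [ 0.0003 -0.0018 -0.0398] turn [ 0.0019 -0.0028  0.0007]
```

The axial force is about 40 N against a 9 N spring, so the plunger is on its stop. I'll ease off slightly, hold, then withdraw along the axis.

```bash
python3 -m jog '[{"grip":-1,"linear":[0,0,-0.003],"turn":[0,0,0]},{"grip":-1,"linear":[0,0,-0.003],"turn":[0,0,0]},{"grip":-1,"linear":[0,0,-0.003],"turn":[0,0,0]},{"grip":-1,"linear":[0,0,-0.003],"turn":[0,0,0]}]'
python3 -m jog '[{"grip":-1,"linear":[0,0,-0.02],"turn":[0,0,0]},{"grip":-1,"linear":[0,0,-0.05],"turn":[0,0,0]},{"grip":-1,"linear":[0,0,-0.1],"turn":[0,0,0]},{"grip":-1,"linear":[0,0,-0.25],"turn":[0,0,0]},{"grip":-1,"linear":[0,0,-0.4],"turn":[0,0,0]},{"grip":-1,"linear":[0,0,-0.5],"turn":[0,0,0]},{"grip":-1,"linear":[0,0,-0.5],"turn":[0,0,0]},{"grip":-1,"linear":[0,0,-0.5],"turn":[0,0,0]}]'
python3 - <<'E'
from rel import *
ims=[ctrl.get_image(c)for c in('scene','top')]
a=cv2.resize(ims[0]['pixels'][150:270,230:350],(400,400));b=cv2.resize(ims[1]['pixels'][130:280,200:350],(400,400))
cv2.imwrite('pics/e.png',np.hstack([a,b])[:,:,::-1])
E
```

```text
time_s: 16.27
tool_pos: [0.5438, 0.0454, 0.1653]
eef_rot: [-0.022, 0.95, 0.073, 0.302]
ft_force: [-16.5, -4.3, 24.5]
finger_gap: 0.0004
grip_force: 15.2
time_s: 17.27
tool_pos: [0.4604, 0.0329, 0.2853]
eef_rot: [-0.023, 0.951, 0.073, 0.301]
ft_force: [1.1, -0.1, -0.5]
finger_gap: 0.0002
grip_force: 0.0
```

View pics/e.png

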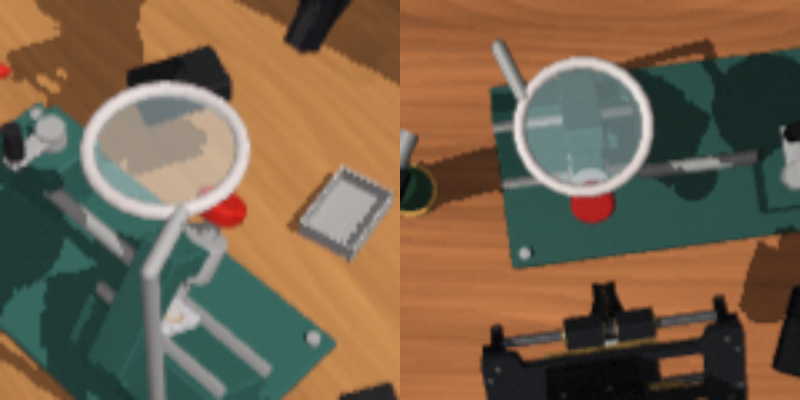

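The picture shows the head back up at (592,205), the slide home, the tools undisturbed and the robot clear. The stroke was about 11 mm beyond a point that was already about 3 mm in, so roughly the full 14 mm. I'll hand in.

```bash
python3 -c "
from cell import ctrl
print(ctrl.hand_in())"
```

```text
the job is handed in; nothing more can be done
None
```

I wound the slide home and pressed the plunger to its stop; it sprang back up, nothing else looked disturbed, and I handed the job in with the robot clear. The hand-in gave no verdict, so success rests on my force readings and pictures.

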